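# Drop tip caps from a trap-bottom cup into the instrument dish

### The arm

A 7-joint arm with a two-finger parallel gripper is mounted at the origin on a cart in front of the work surface, level with it; the furniture and walls round the work are solid. World frame = base frame: x ahead of the robot, y to its left, z up, the work surface at z = 0. Lengths are in m, angles in rad, forces in N, time in s.
With the tool pointing down it reaches from about 0.4 to 0.85 m from the base axis. Payload 6.9 kg.
Tool frame: the origin (TCP) lies on the mounting face of the last link; the fingertips stand 173 mm ahead of it and the grasp point (between the pads) lies 155 mm ahead of it; z points along the fingers, y is the line along which they close (so a half turn about z gives the same grasp; the last joint's range is limited). The gripper opens to 85 mm and grips with 20 to 120 N. Pads are 22 mm wide; open, the fingers measure 114 mm over their backs; the gripper's body (76 mm by 85 mm) begins 54 mm behind the grasp point. The pads swing forward as they close: fully open they stand 13 mm farther back than shut.
Start: joints at [1.31, 0.507, -0.238, 1.5, 0.126, 1.149, -0.155], TCP at [0.224, -0.583, 0.405] pointing down, gripper open.
Joint ranges: [-3.08, 3.08], [-0.24, 2.05], [-1.43, 1.35], [0, 2.5], [-1.52, 4.66], [0.17, 1.96], [-2.89, 2.89]. Speed limits (rad/s): [2.39, 2.39, 3.14, 3.14, 3.14, 3.14, 3.14].

### API

Orientations are given as a unit quaternion [w, x, y, z].
In Python, from plant import manip, eoat, planner, vision, order gives the robot as it stands. Calls block until the motion is done:
- manip.move_ptp(position, orientation): joint-space move of the TCP to a pose.
- manip.move_l(position, orientation=None, max_speed=0.15): straight line of the TCP; orientation=None keeps the orientation; max_speed is the mean speed in m/s.
- manip.movej(angles): joint-space move.
- eoat.set_gripper(opening, grasp_force=None): opening from 0.0 (shut) to 1.0 (fully open); grasp_force is the grip in N (None keeps the last); returns when the fingers have stopped.
- manip.sleep(seconds).
- planner.solve_ik(position, orientation): joint angles nearest the present ones, or None.
- manip.state(): the state.
- vision.camera(name): name is "scene" or "top"; returns a dict with "frame" (480x640x3 uint8, red, green, blue), "intrinsics" (3x3 intrinsics, pixels), "pose" (4x4, takes a point from camera to world coordinates). Camera axes: x right, y down, z forward; pixel columns grow to the right and rows downward; lengths in m; the calibration is good to about 2 mm. A picture is of the moment at which its call begins. There is no depth.
A pose or a line that the arm cannot do raises manip.PlanningError and nothing moves.
- order.close_job(): hands the job in; it is judged then, once.
The state is a dict: "time": time; "qpos": joint angles; "qvel": joint speeds; "joint_efforts": joint torques, N m; "position": TCP position; "ee_rot": TCP orientation; "force": force on the tool from outside, world axes, zero at the start; "moment": the same for the moment, N m; "opening": opening from 0.0 (shut) to 1.0 (fully open); "gripper_force": force on a finger pad.
Only numpy, scipy, OpenCV 4.12 (cv2) and the standard library are available. Lean on these libraries where they do the work, as an engineer would, in place of code of your own. Each camera call takes 0.05 s, during which the arm holds its last target. There are 200 camera calls.

### The job

Pick up the loaded drop cup by its blue handle bar, hold it upright over the kidney dish and press its red release tab onto the orange-tipped trip post, so that the hinged bottom swings open and all three tip caps drop into the dish. Then set the cup back upright on its blue mat with its bottom shut and let go. Do not tip the cup, do not touch the caps with the fingers, and leave the dish and the other things where they stand.

Things in the scene. Friction and masses are not known exactly. Their poses are not given: they have to be found in the camera images.
- drop_cup: White rectangular hopper, outside 52 (x) x 44 (y) x 52 mm tall, walls 3, open above, 0.2 kg, three caps inside. Origin: centre of its lower edge, z up; it stands on the mat on that edge. A hinged grey flap is its bottom; the flap's red release tab sticks out on the -x side. A blue handle bar (cup_grip) bridges the mouth along x.
- cup_grip (a point): Centre of the cup's blue handle bar, 82 mm above the cup's origin; axes as the cup's. The bar is 62 long (x), 14 wide (y), 22 tall (71 to 93 mm above the origin), on a steel strap at each end (x = +-26 to 31 mm). Grip it across y, from above; 19 mm are free between bar and mouth.
- flap (a joint): Angle of the cup's hinged bottom: 0 shut, 1.15 rad fully open. Hinge at x = -26, z = 4 mm of the cup; the free end, 49 mm from it, swings down. A light spring shuts it. The post lifts the tab (2 to 3 N) as the cup is lowered on it: pressed 18 mm from the hinge, 31 mm of lowering after touch gives about 1 rad. Above 0.8 rad the caps slide off the free end within 1 s, toward the cup's +x.
- tab (a point): Where the post should press: underside of the red tab, 18 mm out from the hinge (x = -44, y = 0, z = 2.5 mm in the cup frame while shut). The tab is 22 mm wide (y), 3 thick, and reaches from the hopper wall to x = -64 mm, level with the hopper's lower edge.
- station: Fixed filling station: aluminium base 186 x 86 x 6 mm, the kidney dish in its middle, the trip post at its -x end. Origin: on the table under the dish centre; x points from the post along the dish. With the cup turned like the station and its origin above station x = -42, y = 0 mm, the tab lies over the post and the flap over the dish. White pegs up to 16 mm high locate the dish.
- post_tip (a point): Top of the trip post, a 10 mm thick upright steel rod with a domed orange tip, 118 mm above the table, at station x = -86, y = 0.
- dish: White kidney dish, 56 (x) x 148 (y) x 33 mm tall, standing loose on the station's base (underside 6 mm, rim 39 mm above the table). Origin: centre of the underside; its long y axis lies along the station's x axis.
- mat: Blue parking mat, 120 x 120 x 3 mm, fixed. Origin: centre of the underside, on the table.
- cap_a: Yellow tip cap, 11 x 28 x 11 mm (28 along its y), 12 g, loose in the drop cup. Origin: centre of its underside.
- cap_b: Green tip cap, same size and origin.
- cap_c: Second yellow tip cap, same size and origin.
- timer: White timer 60 x 62 x 20 mm with three coloured buttons, loose bystander at the back. Origin: centre of its underside.
- spray_can: White, green and yellow spray can, 62 mm across, 220 tall, loose bystander at the back. Origin: centre of its underside.
- marker: Blue and white marker pen, 135 mm long, loose bystander at the left back. Origin: centre of its underside.

How it is judged:
On the way, in this order (a step that is already met when the one before it is completed fails the run):
1. the cup is held upright over the dish, its bottom still shut (horizontal distance between drop_cup and dish below 0.08 m and height (world z) of drop_cup above 0.07 m and angle between drop_cup's own z axis and vertical below 0.3 rad and value of joint flap below 0.15 rad), for 0.1 s.
2. over the dish, the tab is pressed on the trip post and the bottom swings open (over 0.6 rad) (horizontal distance between drop_cup and dish below 0.08 m and height (world z) of drop_cup above 0.07 m and angle between drop_cup's own z axis and vertical below 0.3 rad and value of joint flap above 0.6 rad and contact force between drop_cup and station above 0.3 N), for 0.1 s.
At the end, for the whole second after the job is handed in: All three caps lie at rest in the kidney dish, and the drop cup stands upright (within 0.1 rad) at rest on the mat, its centre within 50 mm of the mat's centre, with its bottom shut (x of cap_a in the frame of dish between -0.028 and 0.028 m and y of cap_a in the frame of dish between -0.074 and 0.074 m and z of cap_a in the frame of dish between -0.005 and 0.035 m and linear speed of each of cap_a, cap_b, cap_c, drop_cup below 0.02 m/s and x of cap_b in the frame of dish between -0.028 and 0.028 m and y of cap_b in the frame of dish between -0.074 and 0.074 m and z of cap_b in the frame of dish between -0.005 and 0.035 m and x of cap_c in the frame of dish between -0.028 and 0.028 m and y of cap_c in the frame of dish between -0.074 and 0.074 m and z of cap_c in the frame of dish between -0.005 and 0.035 m and horizontal distance between drop_cup and mat below 0.05 m and height (world z) of drop_cup below 0.008 m and angle between drop_cup's own z axis and vertical below 0.1 rad and value of joint flap below 0.1 rad); the robot touches nothing.
It fails at once if the cup is tipped by more than 0.6 rad (angle between drop_cup's own z axis and vertical above 0.6 rad).
It fails at once if the fingers touch a cap (contact force between the fingers and cap_a above 0.5 N or contact force between the fingers and cap_b above 0.5 N or contact force between the fingers and cap_c above 0.5 N).
It fails at once if the dish is shifted by more than 20 mm (distance of dish from where it was at the start of the episode above 0.02 m).
It fails at once if a bystander is moved by more than 30 mm (distance of any of timer, spray_can, marker from where it was at the start of the episode above 0.03 m).
It also fails if it takes over 54 s, if anything falls off the work surface, if the arm or the gripper's body presses on something with over 40 N, if the wrist force passes 120 N, or if a joint passes its speed limit or range.

## Working session

There is one attempt and no reset: what is moved stays moved. The work goes in short steps, each a Python script; the robot and the scene stay as the last script left them, time stands still between calls to the robot, and variables do not carry over. Pictures are saved under pics/ and viewed, at most 10 in all, crops included, and the job is handed in when it is done.

```bash
mkdir -p pics; ls; python3 - <<'E'
from plant import manip,eoat,planner,vision,order
import cv2,numpy as np
for n in ("scene","top"):
    c=vision.camera(n); cv2.imwrite(f"pics/{n}0.png",c["frame"][:,:,::-1]); print(n,c["intrinsics"],np.round(c["pose"],4))
    np.savez(f"{n}.npz",K=c["intrinsics"],T=c["pose"])
s=manip.state(); print(s["time"],s["position"],s["ee_rot"],s["opening"],s["force"])
E
```

```text
pics
scene [[490.14317068   0.         314.63166109]
 [  0.         490.14317068 230.3893177 ]
 [  0.           0.           1.        ]] [[-0.8322 -0.3731  0.4101  0.1658]
 [-0.5541  0.5878 -0.5895  0.8427]
 [-0.0211 -0.7178 -0.6959  0.7934]
 [ 0.      0.      0.      1.    ]]
top [[454.89138829   0.         317.83902651]
 [  0.         454.89138829 238.09407545]
 [  0.           0.           1.        ]] [[ 0.0299 -0.9855  0.1669  0.4292]
 [-0.9994 -0.0327 -0.0145  0.2488]
 [ 0.0197 -0.1664 -0.9859  0.9285]
 [ 0.      0.      0.      1.    ]]
0.1 [ 0.22402082 -0.5832718   0.40393049] [-7.80878373e-04  9.83224973e-01  1.82395214e-01 -1.69861809e-04] 1.0010454640028281 [-0.45198092  0.16199121  0.28587343]
```

View pics/top0.png

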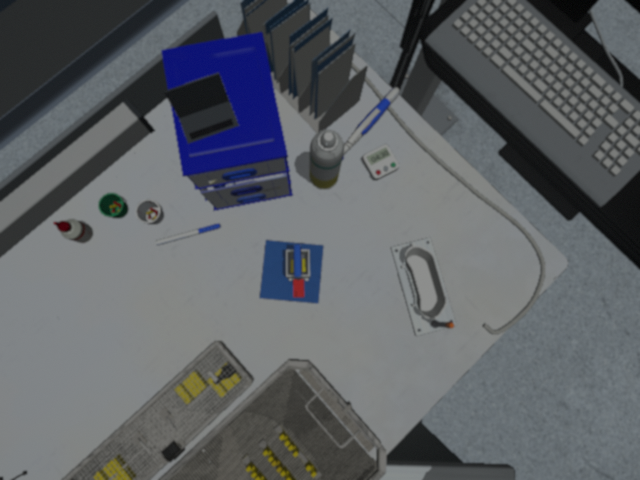

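View pics/scene0.png

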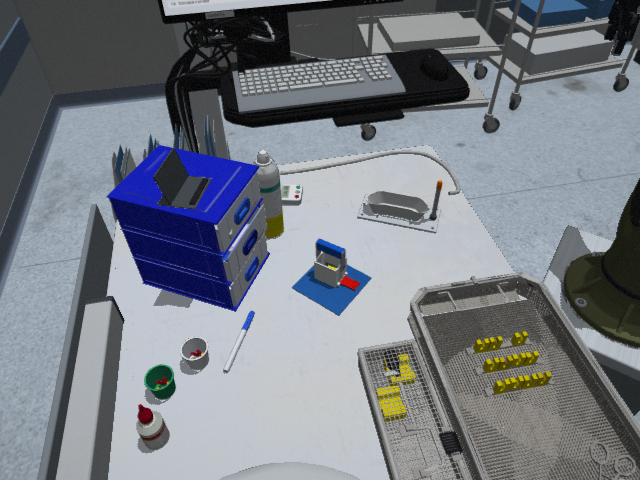

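The top view shows the mat and cup at about (292,270), the red tab at (299,288), the station at (422,286) and the post tip at (449,324). In the scene view the cup is at (330,265) and the post tip at (439,184). I'll enlarge these regions.

```bash
python3 - <<'E'
import cv2,numpy as np
t=cv2.imread("pics/top0.png");s=cv2.imread("pics/scene0.png")
z=lambda im,x,y,w,h:cv2.resize(im[y:y+h,x:x+w],None,fx=5,fy=5,interpolation=cv2.INTER_CUBIC)
a=np.hstack([z(t,255,235,75,75),z(t,382,235,80,105)[:375]])
cv2.imwrite("pics/c1.png",cv2.resize(t[230:342,250:470],None,fx=3.6,fy=3.6,interpolation=cv2.INTER_CUBIC))
cv2.imwrite("pics/c2.png",cv2.resize(s[165:325,285:460],None,fx=3.6,fy=3.6,interpolation=cv2.INTER_CUBIC))
E
```

```text
(no output)
```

View pics/c1.png

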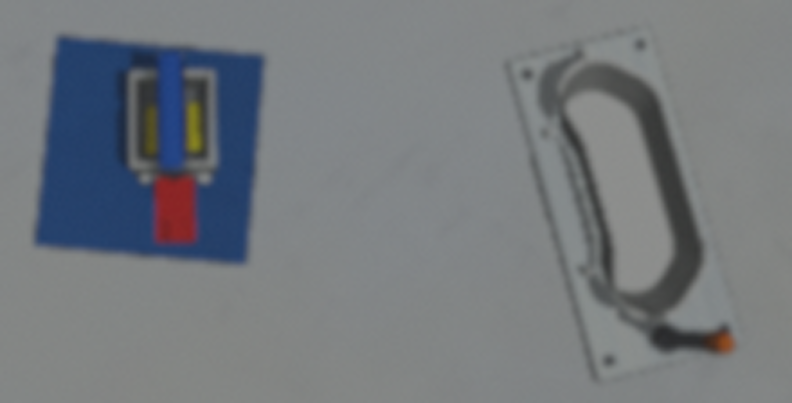

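View pics/c2.png

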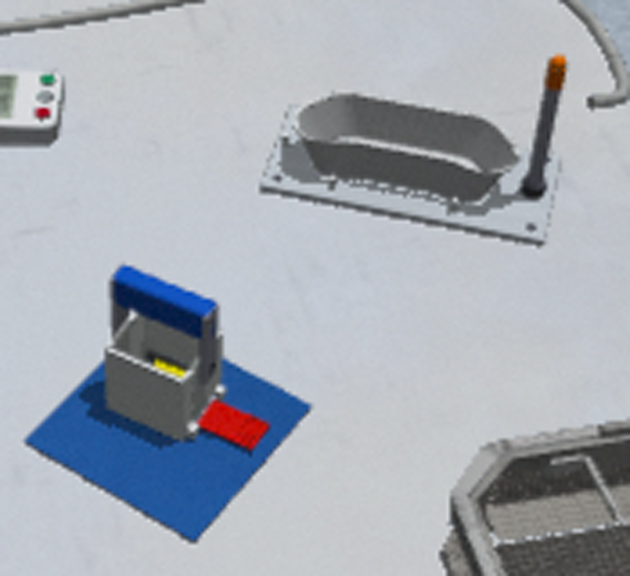

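In the crops the mat, tab, bar, base corners and orange tip are all clear, for example the tip at c1 (728,341) and c2 (557,57). Next I convert them to world coordinates and check the sizes.

```bash
cat > h.py <<'E'
import numpy as np
C={n:np.load(f"{n}.npz") for n in("top","scene")}
def ray(n,u,v):
    c=C[n];d=c["T"][:3,:3]@np.linalg.solve(c["K"],[u,v,1]);return c["T"][:3,3],d/np.linalg.norm(d)
def onz(n,u,v,z):
    o,d=ray(n,u,v);return o+d*(z-o[2])/d[2]
def tri(a,b):
    o1,d1=ray("top",*a);o2,d2=ray("scene",*b)
    s=np.linalg.lstsq(np.c_[d1,-d2],o2-o1,rcond=None)[0];p,q=o1+s[0]*d1,o2+s[1]*d2
    return (p+q)/2,np.linalg.norm(p-q)
c1=lambda u,v:(250+(u+.5)/3.6-.5,230+(v+.5)/3.6-.5)
c2=lambda u,v:(285+(u+.5)/3.6-.5,165+(v+.5)/3.6-.5)
E
python3 - <<'E'
from h import *
np.set_printoptions(precision=4,suppress=True)
def show(nm,cam,f,pts,z):
    P=np.array([onz(cam,*f(*p),z)[:2] for p in pts]);print(nm,cam,P.tolist() and P.round(4).tolist(),'mean',P.mean(0),'sides',np.linalg.norm(np.roll(P,-1,0)-P,axis=1),'ang',[round(float(np.arctan2(*(b-a)[::-1])),3) for a,b in zip(P,np.roll(P,-1,0))])
show('mat','top',c1,[(58,37),(264,56),(246,263),(36,243)],.003)
show('mat','scene',c2,[(25,440),(195,541),(311,407)],.003)
show('base','top',c1,[(507,61),(652,27),(740,344),(597,380)],.006)
show('base','scene',c2,[(261,187),(544,242),(560,163),(292,105)],.006)
show('tab','top',c1,[(156,178),(195,178),(196,243),(155,243)],.008)
show('tab','scene',c2,[(198,428),(251,450),(270,427),(217,401)],.008)
show('bar','top',c1,[(160,54),(182,54),(184,172),(160,172)],.096)
show('bar','scene',c2,[(114,277),(212,317),(217,303),(124,266)],.096)
show('cuprim','top',c1,[(128,70),(216,70),(217,168),(127,168)],.055)
print('post top',onz('top',*c1(730,341),.115),'scene',onz('scene',*c2(557,57),.117),tri(c1(730,341),c2(557,60)))
E
```

```text
mat top [[0.5785, 0.3423], [0.5714, 0.2242], [0.4539, 0.231], [0.4614, 0.3488]] mean [0.5163 0.2866] sides [0.1182 0.1177 0.118  0.1173] ang [-1.631, 3.084, 1.507, -0.056]
mat scene [[0.5788, 0.3388], [0.4593, 0.3463], [0.4524, 0.2285]] mean [0.4968 0.3045] sides [0.1197 0.118  0.1677] ang [3.079, -1.629, 0.718]
base top [[0.5727, 0.0854], [0.5952, 0.0019], [0.4176, -0.0452], [0.3956, 0.0348]] mean [0.4952 0.0192] sides [0.0864 0.1837 0.083  0.1841] ang [-1.308, -2.882, 1.838, 0.278]
base scene [[0.5708, 0.0825], [0.3935, 0.0314], [0.4151, -0.044], [0.5949, -0.0017]] mean [0.4936 0.017 ] sides [0.1845 0.0784 0.1847 0.0875] ang [-2.861, -1.292, 0.231, 1.849]
tab top [[0.4995, 0.283], [0.5002, 0.2611], [0.464, 0.2593], [0.4633, 0.2822]] mean [0.4817 0.2714] sides [0.0219 0.0362 0.0228 0.0362] ang [-1.539, -3.091, 1.601, 0.024]
tab scene [[0.4975, 0.2811], [0.4638, 0.2786], [0.4631, 0.2582], [0.4988, 0.2578]] mean [0.4808 0.2689] sides [0.0338 0.0205 0.0357 0.0233] ang [-3.069, -1.602, -0.01, 1.628]
bar top [[0.5564, 0.2802], [0.5568, 0.2689], [0.4962, 0.2657], [0.4959, 0.2778]] mean [0.5263 0.2731] sides [0.0113 0.0606 0.0122 0.0606] ang [-1.538, -3.089, 1.602, 0.039]
bar scene [[0.5562, 0.2769], [0.4946, 0.2737], [0.4978, 0.2633], [0.5562, 0.2667]] mean [0.5262 0.2702] sides [0.0617 0.0109 0.0586 0.0102] ang [-3.091, -1.279, 0.058, 1.575]
cuprim top [[0.5534, 0.2986], [0.555, 0.2512], [0.5022, 0.249], [0.5007, 0.2969]] mean [0.5278 0.2739] sides [0.0473 0.0528 0.0479 0.0527] ang [-1.538, -3.099, 1.602, 0.032]
post top [ 0.4202 -0.0056  0.115 ] scene [ 0.4203 -0.0084  0.117 ] (array([ 0.4197, -0.0052,  0.1171]), np.float64(0.0012938696378626097))
```

```bash
cat >> h.py <<'E'
from plant import manip,eoat,planner,vision,order
import cv2
def q(a): return [0,np.cos(a/2),np.sin(a/2),0]
def shot(n,box=None,f=1):
    im=vision.camera(n)["frame"][:,:,::-1]
    return im if box is None else cv2.resize(im[box[1]:box[3],box[0]:box[2]],None,fx=f,fy=f,interpolation=cv2.INTER_CUBIC)
def st(m=''):
    s=manip.state();print(m,round(s["time"],2),np.round(s["position"],4),np.round(s["ee_rot"],3),'F',np.round(s["force"],2),'op',round(s["opening"],3),'gf',np.round(s["gripper_force"],1))
E
python3 - <<'E'
from h import *
for p,a in [([.527,.272,.40],.035),([.527,.272,.241],.035),([.463,.0044,.40],.262)]: print(np.round(planner.solve_ik(p,q(a)),2))
manip.move_ptp([.527,.272,.40],q(.035)); st()
manip.move_l([.527,.272,.30]); st()
cv2.imwrite("pics/g.png",np.vstack([shot("scene",(250,120,450,320),2.9),]))
E
```

```text
[ 0.03  0.58 -0.91  1.59  0.48  1.21 -2.52]
[-0.21  0.66 -0.49  1.78  0.42  0.8  -2.45]
[ 0.44  0.3  -0.66  1.91  0.22  1.   -1.63]
 3.27 [0.5275 0.2712 0.3999] [0.    1.    0.017 0.   ] F [-0.88  0.46  0.39] op 0.996 gf 0.0
 4.09 [0.5272 0.2723 0.3008] [-0.     1.     0.017  0.   ] F [-0.7   0.19  0.61] op 1.0 gf 0.0
```

View pics/g.png

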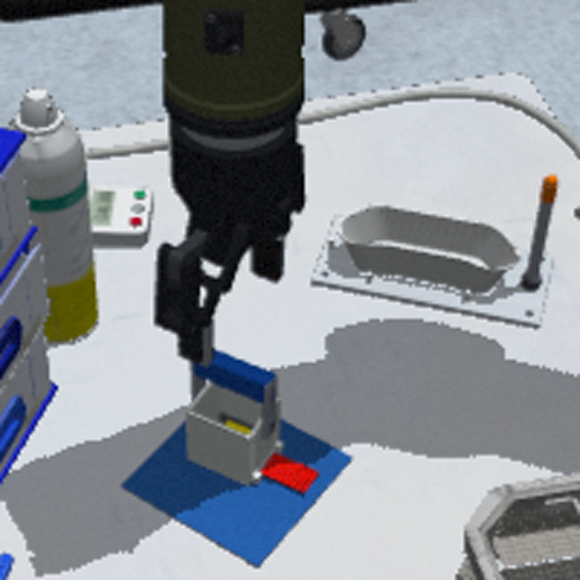

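The fingers straddle the bar: the near one is at (200,340), the far one at (265,265), and the bar lies between them. I'll descend, grip and lift.

```bash
python3 - <<'E'
from h import *
manip.move_l([.527,.272,.241],max_speed=.08); st('down')
eoat.set_gripper(0.0,60); st('grip')
manip.move_l([.527,.272,.30],max_speed=.08); st('lift')
manip.move_l([.527,.272,.40]); st('up')
manip.move_l([.466,.0052,.42],q(.262),max_speed=.12); st('over')
cv2.imwrite("pics/o.png",np.hstack([shot("scene",(340,100,470,250),3),shot("top",(350,190,480,340),3)]))
E
```

```text
down 5.03 [0.5271 0.2723 0.2413] [-0.     1.     0.018  0.   ] F [-0.29 -0.1   0.83] op 1.002 gf 0.0
grip 5.67 [0.5271 0.2721 0.2413] [-0.     1.     0.017  0.   ] F [-0.59  0.2   3.05] op 0.151 gf 59.1
lift 6.56 [0.5269 0.2717 0.2996] [ 0.     1.     0.017 -0.   ] F [-0.88  0.31 -2.76] op 0.152 gf 58.5
up 7.38 [0.5269 0.2716 0.399 ] [ 0.001  1.     0.017 -0.001] F [ 0.52  0.12 -3.2 ] op 0.151 gf 58.4
over 9.81 [0.466  0.0057 0.42  ] [-0.     0.991  0.131  0.   ] F [ 0.09 -0.76 -2.36] op 0.152 gf 58.3
```

View pics/o.png

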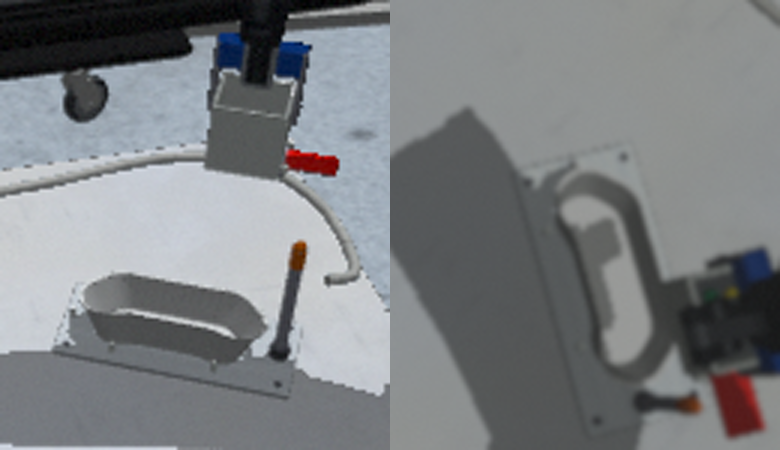

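The cup hangs upright over the dish. The tab (scene crop (312,164), top crop (740,405)) sits beside the post tip as seen in parallax. I'll check the tab against the post numerically before lowering.

```bash
python3 - <<'E'
from h import *
np.set_printoptions(precision=4,suppress=True)
print('tab centre tri',tri((350+(740-390)/3,190+405/3),(340+312/3,100+164/3)),'expected',[.466-.045*np.cos(.262),.0057-.045*np.sin(.262),.184])
print('tip tri', tri((350+(691-390)/3,190+404/3),(340+299/3,100+244/3)))
P=[.463,.0044]
manip.move_l([*P,.375]); st()
for z in(.360,.356,.352,.348): manip.move_l([*P,z],max_speed=.04); st('z')
cv2.imwrite("pics/p.png",np.hstack([shot("scene",(340,120,470,250),3),shot("top",(380,220,510,350),3)]))
E
```

```text
tab centre tri (array([ 0.4207, -0.0062,  0.1869]), np.float64(6.42921742361875e-05)) expected [np.float64(0.4225356751932614), np.float64(-0.005955576737953739), 0.184]
tip tri (array([ 0.4184, -0.0007,  0.1205]), np.float64(0.0027439223252533106))
 10.36 [0.4632 0.0047 0.3752] [-0.     0.991  0.131 -0.   ] F [-0.19 -0.4  -1.63] op 0.155 gf 58.4
z 10.88 [0.463  0.0044 0.3599] [-0.     0.991  0.131 -0.   ] F [ 0.36  0.48 -1.46] op 0.153 gf 58.4
z 11.13 [0.4629 0.0043 0.3558] [ 0.     0.991  0.131 -0.   ] F [ 0.01 -0.24 -1.99] op 0.152 gf 58.4
z 11.38 [0.4631 0.0044 0.3519] [-0.     0.991  0.131  0.   ] F [ 0.64 -0.09 -0.91] op 0.155 gf 58.5
z 11.63 [0.4631 0.0044 0.3479] [-0.     0.991  0.131  0.   ] F [-0.2   0.4  -0.16] op 0.15 gf 58.5
```

View pics/p.png

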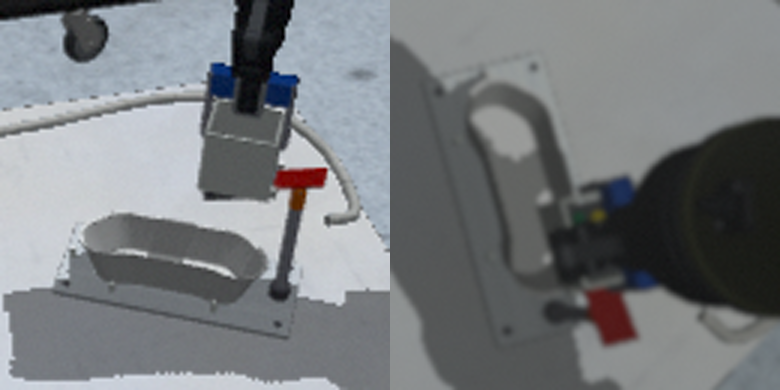

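The post tip is under the middle of the tab (scene crop (300,185)) and the flap is starting to open. I'll continue lowering.

```bash
python3 - <<'E'
from h import *
manip.move_l([.463,.0044,.322],max_speed=.06); st('z'); manip.sleep(1.5); st('w')
cv2.imwrite("pics/d.png",np.hstack([shot("scene",(340,120,470,250),3),shot("top",(380,220,510,350),3)]))
E
```

```text
z 12.32 [0.4632 0.0046 0.3218] [-0.     0.991  0.131  0.   ] F [ 1.18  0.77 -1.14] op 0.152 gf 58.5
w 13.82 [0.463  0.0044 0.322 ] [-0.     0.991  0.131 -0.   ] F [ 1.6   0.85 -1.6 ] op 0.152 gf 58.5
```

View pics/d.png

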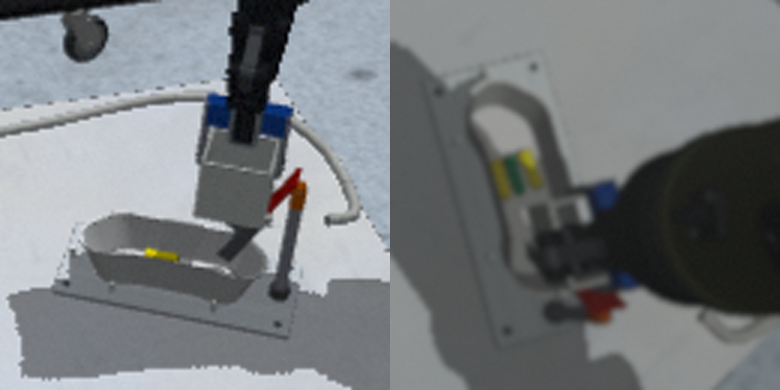

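All three caps lie in the dish (top crop: yellow, green and yellow at about (515,172)), and the cup is empty. I'll raise it and return it to the mat.

```bash
python3 - <<'E'
from h import *
manip.move_l([.463,.0044,.42],max_speed=.1); st('up')
manip.move_l([.524,.276,.40],q(.035),max_speed=.12); st('over mat')
manip.move_l([.524,.276,.26],max_speed=.1)
manip.move_l([.524,.276,.2415],max_speed=.03); st('down')
eoat.set_gripper(1.0); st('open')
manip.move_l([.524,.276,.32],max_speed=.08); manip.move_l([.524,.276,.42]); manip.move_l([.48,.05,.45],max_speed=.2); st('away')
cv2.imwrite("pics/e.png",np.hstack([shot("scene",(280,160,460,320),2.2),shot("top",(250,220,430,380),2.2)]))
E
```

```text
up 15.05 [0.4628 0.0042 0.4194] [-0.     0.991  0.131 -0.001] F [-0.55 -0.03 -1.79] op 0.156 gf 58.5
over mat 17.52 [0.5241 0.2755 0.4001] [0.    1.    0.017 0.   ] F [ 1.1   0.32 -2.81] op 0.157 gf 58.5
down 19.84 [0.524  0.276  0.2413] [-0.     1.     0.018 -0.   ] F [ 0.33  1.55 -1.71] op 0.151 gf 58.4
open 20.53 [0.524  0.276  0.2415] [-0.     1.     0.018 -0.   ] F [-0.6   0.86 -0.45] op 0.996 gf 0.0
away 23.79 [0.4799 0.0509 0.45  ] [-0.     1.     0.018  0.   ] F [-0.35 -0.38  0.32] op 0.998 gf 0.0
```

View pics/e.png

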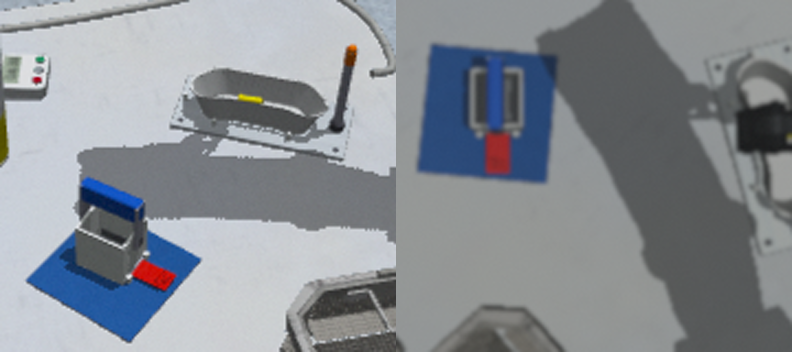

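The cup stands upright, empty and shut on the mat (top crop (495,100)), and the caps are in the dish. I'll hand the job in.

```bash
python3 -c "
from plant import order
print(order.close_job())"
```

```text
the job is handed in; nothing more can be done
None
```

The job is handed in: the last pictures show all three caps in the kidney dish and the cup standing upright and shut on its mat, released; the judge's verdict was not shown.

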